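Pack the kiln post and clamp the dry box shut

TASK

Pack the taller of the two standing kiln posts into the dry box beside the long post that is already in it; it must lie flat there, as it is too tall to stand under the lid. Then put the lid fully down on the box and push the clamp lever on the box's side all the way round to its stop, so that its tongue holds the lid. Leave the short post standing where it is.

Things in the scene. Friction and masses are not known exactly. Their poses are not given: they have to be found in the camera images.
- dry_box: open grey steel box fixed to the bench, behind the vice. Outside 170 (x) x 136 (y) mm, rim 58 mm up with a flange 178 x 144 mm; inside 164 x 130 mm, inner floor 6 mm above the bench. Origin: centre of its underside, on the bench; x (its longer side) away from the robot, y to the left (yaw within 0.2 rad), z up. The lever is at the middle of its +y side
- box_bay (a point): point on the box's inner floor in the middle of the free part beside the long post: 20 mm from the box's centre towards the robot (box -x). The free part is about 120 mm wide (box x) and 130 mm long (box y); axes as the box's
- box_lid: loose aluminium lid 182 (x) x 148 (y) mm, 0.45 kg, right way up on the bench. Origin: centre of the skirt's lower edge. Skirt 158 x 124 mm (3 mm play in the box), 10 mm deep below the gasket; plate 12 to 17 mm above the origin. Steel bow handle along y over the middle (bar 12 mm thick, straight for 66 mm). Fits either way round, lid y along box y. Seated, its origin is 48 mm above the box's
- lid_grip (a point): middle of the lid's bow handle, on the bar's axis, 57 mm above the lid's origin; axes as the lid's
- tall_post: clay kiln post, flat-faced block 34 x 34 x 76 mm, 0.14 kg, standing on end at the front of the bench, left or right of the short post. Origin: centre of its foot; z runs up its length. Apart from the two posts the bench between x 0.36 and 0.45, y 0.02 and 0.25 (up to x 0.43: to y 0.30) is level and clear; the charred furnace cover behind that is 20 mm high
- long_post: clay kiln post, 33 x 101 x 34 mm, 0.18 kg, loose, lying in the box along box y, at the wall away from the robot. Origin: centre of its underside; y along its length, z up
- short_post: clay kiln post, 33 x 33 x 51 mm, standing at the front of the bench, at least 0.1 m from the tall one, to be left alone. Origin: centre of its foot; z up
- cam_lever (a joint): clamp lever on an upright pin on the box's +y side. 0 = open (handle straight out, along box +y); 1.571 = shut at the stop (handle along box -x, towards the robot, tongue over the lid's edge). Closes counter-clockwise seen from above. Starts between 0 and 0.2, stays put, takes about 1 N at the grip, up to 8 N at the end, as the tongue rides on to the lid. A lid not fully down is in its way
- lever_grip (a point): middle of the black grip of the lever's handle, 85 mm from the pin, about 91 mm above the bench; the grip is a bar 18 mm thick and 64 mm long, pointing away from the pin and nearly level; its end is 111 mm from the pin
- cam_pivot (a point): axis of the lever's pin, 74 mm above the bench, 97 mm from the box's centre along box +y; axes as the box's
Not all that is in view belongs to the job. What is shaped like the tall_post but red is not meant.

How it is judged:
On the way, in this order (a step that is already met when the one before it is completed fails the run):
1. the tall post lies flat in the box, below the rim, let go of (angle between tall_post's own z axis and vertical between 1.35 and 1.79 rad and horizontal distance between tall_post and dry_box below 0.11 m and height (world z) of tall_post below 0.04 m and x of tall_post in the frame of dry_box between -0.08 and 0.08 m and y of tall_post in the frame of dry_box between -0.065 and 0.065 m and contact force between the fingers and tall_post below 0.1 N), for 0.2 s.
2. the lid is fully down on the box (z of box_lid in the frame of dry_box below 0.0505 m and angle between box_lid's own z axis and vertical below 0.03 rad and horizontal distance between box_lid and dry_box below 0.008 m), for 0.2 s.
At the end, for the whole second after the job is handed in: lever at its shut stop (over 1.50 of 1.571 rad); lid down on the rim (within 2.5 mm, level to 0.03 rad, centred to 8 mm), at rest; tall post lying flat (to 0.22 rad) in the box, long post still in it; short post standing within 20 mm of its place (all of step 2 and value of joint cam_lever above 1.5 rad and z of box_lid in the frame of dry_box above 0.0455 m and angle between tall_post's own z axis and vertical between 1.35 and 1.79 rad and height (world z) of each of tall_post, long_post below 0.04 m and horizontal distance between tall_post and dry_box below 0.11 m and horizontal distance between long_post and dry_box below 0.09 m and angle between short_post's own z axis and vertical below 0.1 rad and distance of short_post from where it was at the start of the episode below 0.02 m and linear speed of box_lid below 0.02 m/s and x of tall_post in the frame of dry_box between -0.08 and 0.08 m and y of tall_post in the frame of dry_box between -0.065 and 0.065 m); the robot touches nothing.
It fails at once if the short post is knocked over or pushed away (angle between short_post's own z axis and vertical above 0.3 rad or distance of short_post from where it was at the start of the episode above 0.03 m).
It also fails if it takes over 72 s, if anything falls off the work surface, if the arm or the gripper's body presses on something with over 40 N, if the wrist force passes 120 N, or if a joint passes its speed limit or range.

ROBOT

A 6-joint arm with a two-finger parallel gripper is mounted at the origin on a cart in front of the work surface, level with it; the furniture and walls round the work are solid. World frame = base frame: x ahead of the robot, y to its left, z up, the work surface at z = 0. Lengths are in m, angles in rad, forces in N, time in s.
With the tool pointing down it reaches from about 0.35 to 0.975 m from the base axis. Payload 4.9 kg.
Tool frame: the origin (TCP) lies midway between the tips of the shut fingers; the grasp point (between the pads) lies 19 mm behind it; z points along the fingers, y is the line along which they close (so a half turn about z gives the same grasp; the last joint's range is limited). The gripper opens to 85 mm and grips with 20 to 120 N. Pads are 22 mm wide; open, the fingers measure 114 mm over their backs; the gripper's body (76 mm by 85 mm) begins 54 mm behind the grasp point. The pads swing forward as they close: fully open they stand 13 mm farther back than shut.
Start: joints at [1.07, 0.053, 1.613, -0, 1.476, -0.119], TCP at [0.233, 0.58, 0.231] pointing down, gripper open.
Joint ranges: [-3.01, 3.01], [-1.01, 2.22], [0.06, 2.58], [-1.02, 4.17], [0.09, 2.62], [-3.14, 3.14]. Speed limits (rad/s): [2.57, 2.57, 3.14, 3.14, 3.14, 3.14].

INTERFACE

Orientations are given as a unit quaternion [w, x, y, z].
In Python, from plant import manip gives the robot as it stands.
- The arm moves only by the tool move_arm, never from a script. Its argument "increments" is one flat list of numbers, 5 for each row, row after row: the shift along the tool's x, y, z in mm, then the turn about the tool's z in rad, then the opening, from 0 (shut) to 1 (fully open). In form: [tx, ty, tz, spin, jaw, tx, ty, tz, spin, jaw, ...]. A call has 1 to 8 rows; each row shifts and turns the commanded pose from where the row before left it, along the tool's axes as they then stand; what a row does not reach is not made up. A row lasts 1/12 s, in which the tool goes at most 41.7 mm and 7.16 degrees, less where a joint would pass 70% of its speed; a pose out of reach is approached as far as the arm can. A call with a gripper value outside its range is refused whole. The fingers move at their own pace and stop on an object; the grip force is fixed at half the most. Time passes only in rows, so rows that do not move let the fingers close. It gives the time, the measured TCP pose, the force, the opening and the grip force at its end, in the units of the state.
- manip.state(): the state, without advancing time (a new reading comes with each control period).
- manip.grab_frame(name): name is "scene" or "top"; returns a dict with "image" (480x640x3 uint8, blue, green, red), "fov_y" (degrees; the focal length in pixels is half the picture's height over the tangent of half this angle, whatever the lens; pixels are square), "cx", "cy" (the principal point, pixels), "eye" and "rotation" of the camera in the world. Camera axes: x right, y down, z forward; pixel columns grow to the right and rows downward; lengths in m; the calibration is good to about 2 mm. A picture is of the moment at which its call begins. There is no depth.
- manip.job_done(): hands the job in; it is judged then, once.
The state is a dict: "time": time; "joint_pos": joint angles; "joint_vel": joint speeds; "joint_efforts": joint torques, N m; "tool_pos": TCP position; "tool_rot": TCP orientation; "contact_force": force on the tool from outside, world axes, zero at the start; "ft_torque": the same for the moment, N m; "gripper_width": opening from 0.0 (shut) to 1.0 (fully open); "grasp_force": force on a finger pad.
Only numpy, scipy, OpenCV 4.12 (cv2) and the standard library are available. Lean on these libraries where they do the work, as an engineer would, in place of code of your own. Each camera call takes 0.05 s, during which the arm holds its last target. There are 200 camera calls.

## Working session

There is one attempt and no reset: what is moved stays moved. The work goes in short steps, Python scripts to look and compute and a tool call to move; the robot and the scene stay as the last step left them, time stands still between calls to the robot, and variables do not carry over. Pictures are saved under pics/ and viewed, at most 10 in all, crops included, and the job is handed in when it is done.

Besides the shell and the picture viewer there is one more tool, called after "Request:" as name(argument=value, ...), one argument or row to a line, values as JSON. move_arm: Moves the arm, as the interface text tells. Its arguments: {"type":"object","properties":{"increments":{"type":"array"}},"required":["increments"]}

```bash
mkdir -p pics; ls; python3 - <<'E'
from plant import manip
import cv2
for n in ("scene","top"):
    f=manip.grab_frame(n); cv2.imwrite(f"pics/{n}0.png",f["image"])
    print(n,f["fov_y"],f["cx"],f["cy"],f["eye"],f["rotation"],[k for k in f])
s=manip.state();print(s)
E
```

```text
pics
scene 44.00802446207404 325.1994304374988 240.47010875511253 [1.46642145 0.44808094 0.94050493] [-0.23556803  0.54659872  0.73186555 -0.33182881] ['image', 'fov_y', 'cx', 'cy', 'eye', 'rotation']
top 48.63443016555471 319.9489533210336 233.56626286513097 [0.39369364 0.17117225 1.1100982 ] [-0.04043813  0.7140251  -0.69738513  0.04676426] ['image', 'fov_y', 'cx', 'cy', 'eye', 'rotation']
{'time': 0.1, 'joint_pos': array([ 1.06999880e+00,  5.32983861e-02,  1.61416337e+00,  3.02314107e-05,
        1.47599611e+00, -1.19037970e-01]), 'joint_vel': array([-0.00104169, -0.00075695, -0.00026159,  0.00068852,  0.00072676,
       -0.00011472]), 'joint_efforts': array([ 1.78049345e-04, -3.94905853e+01, -3.71362245e+01, -1.48505032e-04,
        3.90841073e-03,  2.64440212e-05]), 'tool_pos': array([0.23258713, 0.57950256, 0.23017729]), 'tool_rot': array([-2.98755079e-04,  1.89724103e-01,  9.81837000e-01, -8.83583271e-04]), 'contact_force': array([-0.08278889,  0.01575364,  0.26175516]), 'ft_torque': array([-0.01483185, -0.00391382,  0.01742061]), 'grasp_force': 0.0, 'gripper_width': 0.9948803306561179}
```

View pics/top0.png

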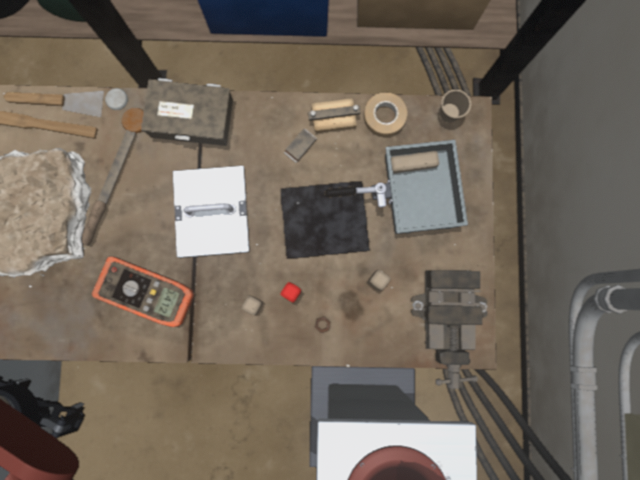

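View pics/scene0.png

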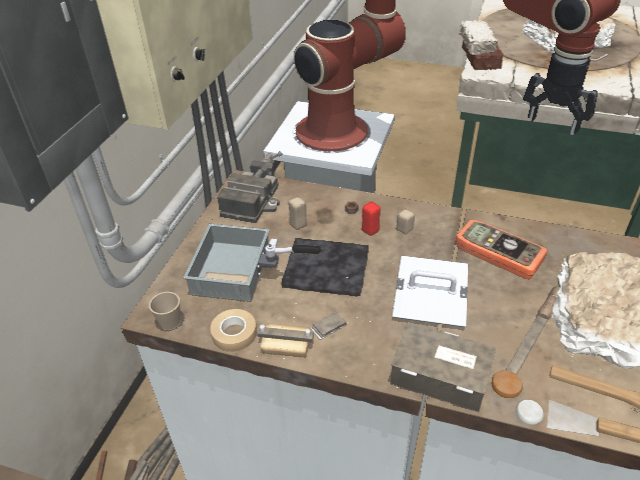

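The top view shows the box at (427,188), lever handle near (345,190), lid at (210,212), tall post at (380,280), red decoy at (291,292) and short post at (252,306). The scene view agrees: the tall post is next to the vice.

```bash
cat > h.py <<'E'
import numpy as np, cv2
from scipy.spatial.transform import Rotation as R
from plant import manip
def cam(f):
    q=f["rotation"]; M=R.from_quat([q[1],q[2],q[3],q[0]]).as_matrix()
    return f["image"].shape[0]/2/np.tan(np.radians(f["fov_y"]/2)),f["cx"],f["cy"],np.array(f["eye"]),M
def back(f,uv,z):
    F,cx,cy,e,M=cam(f); uv=np.atleast_2d(uv).astype(float)
    d=np.c_[(uv[:,0]-cx)/F,(uv[:,1]-cy)/F,np.ones(len(uv))]@M.T
    return e+d*((z-e[2])/d[:,2])[:,None]
def proj(f,P):
    F,cx,cy,e,M=cam(f); c=(np.atleast_2d(P)-e)@M
    return np.c_[cx+F*c[:,0]/c[:,2],cy+F*c[:,1]/c[:,2]]
E
python3 - <<'E'
from h import *
f=manip.grab_frame("top"); im=f["image"]; np.save("top0.npy",im)
# lid
g=cv2.inRange(im,(200,200,200),(255,255,255)); g[:150]=0; g[270:]=0; g[:,:150]=0; g[:,270:]=0
c=max(cv2.findContours(g,0,1)[0],key=cv2.contourArea); r=cv2.minAreaRect(c); b=cv2.boxPoints(r)
P=back(f,b,0.017)[:,:2]; print("lid",r,P.round(4).tolist(),P.mean(0),[np.linalg.norm(P[i]-P[i-1]) for i in range(4)])
def cr(x,y,w,h,s): return cv2.resize(im[y:y+h,x:x+w],None,fx=s,fy=s,interpolation=cv2.INTER_CUBIC)
A=np.zeros((600,800,3),np.uint8)
def put(i,x,y): A[y:y+i.shape[0],x:x+i.shape[1]]=i
put(cr(320,130,160,110,5)[:550,:800],0,0)
cv2.imwrite("pics/box.png",A[:550])
A=np.zeros((600,800,3),np.uint8)
put(cr(360,262,40,36,8),0,0); put(cr(235,290,40,36,8),400,0); 
f2=manip.grab_frame("scene"); im=f2["image"]
put(cr(280,190,40,50,6),0,300); put(cr(390,250,90,80,3),400,300)
cv2.imwrite("pics/posts.png",A)
E
```

```text
lid ((209.71791076660156, 210.9864044189453), (86.14442443847656, 70.67459869384766), 86.42366790771484) [[0.6558, 0.477], [0.6691, 0.3296], [0.488, 0.3111], [0.4754, 0.4556]] [0.57206253 0.39330387] [np.float64(0.1816830372198917), np.float64(0.14798574770716166), np.float64(0.1820607882186043), np.float64(0.14506240264329326)]
```

View pics/box.png

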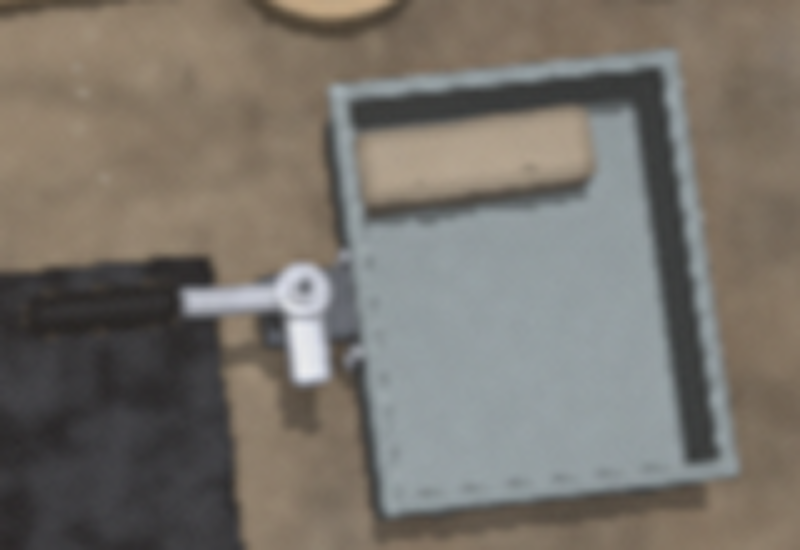

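View pics/posts.png

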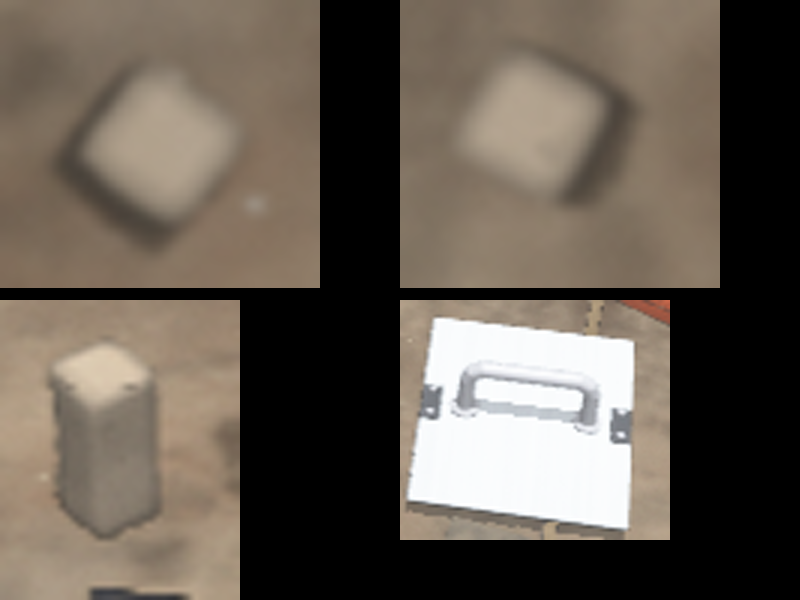

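Box crop: flange corners (331,88), (677,52), (738,472), (385,517); pin (303,290); grip centre about (105,306). Posts crop: the tall post's top face has corners (165,70), (240,140), (167,222), (80,150), and the upright block seen in the scene view confirms it is the taller one.

```bash
python3 - <<'E'
from h import *
from scipy.optimize import least_squares
f=manip.grab_frame("top"); f2=manip.grab_frame("scene")
def px(p,x,y,s): return np.array([x,y])+(np.array(p)+.5)/s-.5
def rect(uv,z,lx,ly,name):
    P=back(f,uv,z)[:,:2]
    K=np.array([[1,1],[1,-1],[-1,-1],[-1,1]])/2*[lx,ly]
    def m(q): c,s=np.cos(q[2]),np.sin(q[2]); return q[:2]+K@np.array([[c,s],[-s,c]])
    sols=[least_squares(lambda q:(m(q)-P).ravel(),[*P.mean(0),t]) for t in (-.7,-.3,0,.3,.7)]
    s=min(sols,key=lambda s:s.cost); print(name,s.x.round(4),"resid mm",(s.fun*1e3).round(1)); return s.x
b=rect(px([[331,88],[677,52],[738,472],[385,517]],320,130,5),.058,.178,.144,"box")
t=rect(px([[165,70],[240,140],[167,222],[80,150]],360,262,8),.076,.034,.034,"tall")
s=rect(px([[520,52],[612,100],[555,195],[462,145]]-np.array([400,0]),235,290,8),.051,.033,.033,"short")
def W(q,x,y,z): c,s_=np.cos(q[2]),np.sin(q[2]); return np.array([q[0]+c*x-s_*y,q[1]+s_*x+c*y,z])
pv=W(b,0,.097,.074); print("pivot",pv,"seen",back(f,px([303,290],320,130,5),.095))
gr=back(f,px([105,306],320,130,5),.095)[0]; print("grip",gr,np.linalg.norm(gr[:2]-pv[:2]),"lever ang",np.arctan2(*(gr-pv)[1::-1])-np.pi/2-b[2])
# lid
c=np.array([.5721,.3933]); 
A=np.array([[.6691,.3296],[.488,.3111],[.4754,.4556],[.6558,.4770]])
l=[*A.mean(0),np.arctan2(*(A[0]-A[1]+A[3]-A[2])[::-1])]; print("lid",l)
# verify by reproj in scene
im=f2["image"].copy(); im1=f["image"].copy()
def draw(q,lx,ly,z,col):
    for I,F in ((im,f2),(im1,f)):
        p=proj(F,[W(q,x*lx/2,y*ly/2,z) for x,y in((1,1),(1,-1),(-1,-1),(-1,1))])
        cv2.polylines(I,[np.round(p*16).astype(int)],True,col,1,cv2.LINE_AA,4)
draw(b,.178,.144,.058,(0,0,255));draw(t,.034,.034,.076,(0,255,0));draw(t,.034,.034,0,(0,255,0));draw(s,.033,.033,.051,(255,0,0));draw(l,.182,.148,.017,(0,0,255));draw(l,.012,.066,.057,(0,0,255))
for I,F in ((im,f2),(im1,f)):
  for p in (pv,gr): cv2.circle(I,tuple(int(v) for v in proj(F,p)[0]),2,(255,0,255),1)
o=np.vstack([cv2.resize(im[185:325,170:490],None,fx=2.5,fy=2.5)[:290],cv2.resize(im1[135:325,165:485],None,fx=2.5,fy=2.5)[:310]])
cv2.imwrite("pics/ov.png",cv2.resize(im[185:335,180:480],None,fx=2.66,fy=2.66)); 
cv2.imwrite("pics/ov1.png",cv2.resize(im1[140:325,165:485],None,fx=2.5,fy=2.5))
E
```

```text
box [ 0.6272 -0.0493  0.1354] resid mm [ 0.6  1.   1.2 -0.  -2.  -1.   0.2 -0. ]
tall [ 0.4345  0.0447 -0.7307] resid mm [ 5.7  1.6 -0.4 -5.3 -5.5 -0.2  0.3  3.8]
short [ 0.38    0.2946 -0.4884] resid mm [ 5.   1.9  0.8 -4.1 -4.8 -1.8 -1.   4. ]
pivot [0.61410961 0.04679818 0.074     ] seen [[0.61280394 0.04818068 0.095     ]]
grip [0.60451971 0.12526542 0.095     ] 0.07905108484399241 lever ang -0.013823576874526539
lid [np.float64(0.572075), np.float64(0.39332500000000004), np.float64(0.10992849111524436)]
```

View pics/ov.png

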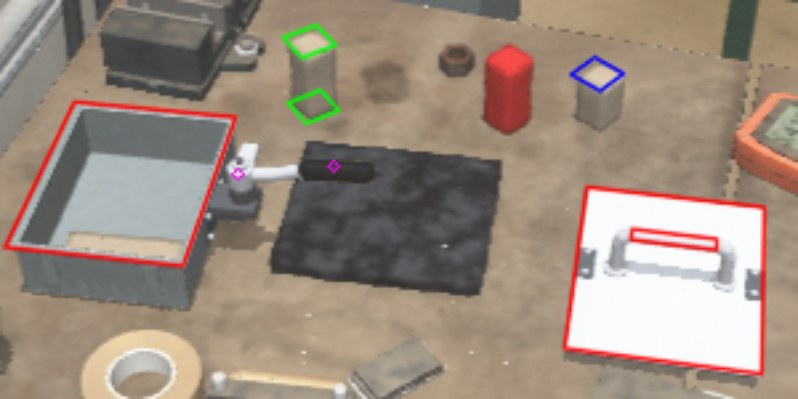

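Overlay fits well: box, both posts and the lid all line up. The tool can't tilt, so I'll tip the tall post along its own face normal, yaw 2.41 (the clear area). To do that I push near its top with shut fingers along tool +x.

Request:
move_arm(
  increments=[0,0,0,0.12,0,0,0,0,0.12,0,0,0,0,0.11,0,-36,-17,0,0,0,-36,-17,0,0,0,-36,-17,0,0,0,-36,-17,0,0,0,-36,-17,0,0,0],
)

```text
time: 0.97
tool_pos: [0.3102, 0.3949, 0.2312]
tool_rot: [0.0, 0.357, 0.934, 0.0]
contact_force: [1.8, 0.0, 0.1]
gripper_width: -0.002
grasp_force: 0.0
```

```bash
cat > d.py <<'E'
import sys
from h import *
# usage: d.py x y z yaw(of tool y) -> remaining deltas in tool axes (after spin), mm
def delta(x,y,z,yaw=None):
    s=manip.state(); q=s["tool_rot"]; M=R.from_quat([q[1],q[2],q[3],q[0]]).as_matrix()
    th=np.arctan2(M[1,1],M[0,1]); yaw=th if yaw is None else yaw
    dy=(yaw-th+np.pi/2)%np.pi-np.pi/2
    sp=-dy; t2=th+dy; X=np.array([np.cos(t2+np.pi/2),np.sin(t2+np.pi/2)]); Y=np.array([np.cos(t2),np.sin(t2)])
    D=np.array([x,y])-s["tool_pos"][:2]
    print("t %.2f pos %s yaw %.3f q6 %.2f | spin first %.3f then tx %.1f ty %.1f tz %.1f | F %s w %.3f gf %.1f"%(s["time"],s["tool_pos"].round(4),th,s["joint_pos"][5],sp,1e3*D@X,1e3*D@Y,1e3*(s["tool_pos"][2]-z),s["contact_force"].round(1),s["gripper_width"],s["grasp_force"]))
if __name__=="__main__": delta(*map(float,sys.argv[1:]))
E
python3 d.py .4665 .016 .055 0.84
```

```text
t 0.97 pos [0.3102 0.3949 0.2312] yaw 0.840 q6 -0.08 | spin first -0.000 then tx -369.3 ty -177.8 tz 176.2 | F [1.8 0.  0.1] w -0.002 gf 0.0
```

Request:
move_arm(
  increments=[-37,-17.8,0,0,0,-37,-17.8,0,0,0,-37,-17.8,0,0,0,-37,-17.8,0,0,0,-37,-17.8,0,0,0,-37,-17.8,0,0,0,-37,-17.8,0,0,0,-37,-17.8,0,0,0],
)

```text
time: 1.63
tool_pos: [0.4354, 0.0908, 0.2316]
tool_rot: [0.001, 0.358, 0.934, 0.0]
contact_force: [0.6, 0.2, -0.2]
gripper_width: -0.002
grasp_force: 0.0
```

Request:
move_arm(
  increments=[-36.5,-17.7,0,0,0,-36.5,-17.7,0,0,0,0,0,40,0,0,0,0,40,0,0,0,0,40,0,0,0,0,40,0,0,0,0,16,0,0,0,0,0,0,0],
)

```text
time: 2.3
tool_pos: [0.4612, 0.018, 0.0499]
tool_rot: [-0.005, 0.358, 0.934, -0.001]
contact_force: [0.2, -0.4, -0.6]
gripper_width: -0.001
grasp_force: 0.0
```

```bash
python3 d.py .4665 .016 .055 0.84
```

```text
t 2.30 pos [0.4612 0.018  0.0499] yaw 0.839 q6 -0.96 | spin first -0.001 then tx -5.3 ty 2.0 tz -5.1 | F [ 0.2 -0.4 -0.6] w -0.001 gf 0.0
```

Request:
move_arm(
  increments=[4,2,-5,0,0,7,0,0,0,0,8,0,0,0,0,8,0,0,0,0,8,0,0,0,0,8,0,0,0,0,8,0,0,0,0,8,0,0,0,0],
)

```text
time: 2.97
tool_pos: [0.4224, 0.0592, 0.0604]
tool_rot: [0.0, 0.358, 0.934, 0.0]
contact_force: [0.6, -0.0, -0.6]
gripper_width: 0.003
grasp_force: 0.0
```

```bash
python3 d.py .4345 .0447 .06; python3 - <<'E'
from h import *
f=manip.grab_frame("scene"); cv2.imwrite("pics/tip.png",cv2.resize(f["image"][150:270,240:440],None,fx=3,fy=3))
E
```

```text
t 2.97 pos [0.4224 0.0592 0.0604] yaw 0.839 q6 -0.87 | spin first -0.000 then tx -18.7 ty -2.7 tz 0.4 | F [ 0.6 -0.  -0.6] w 0.003 gf 0.0
```

View pics/tip.png

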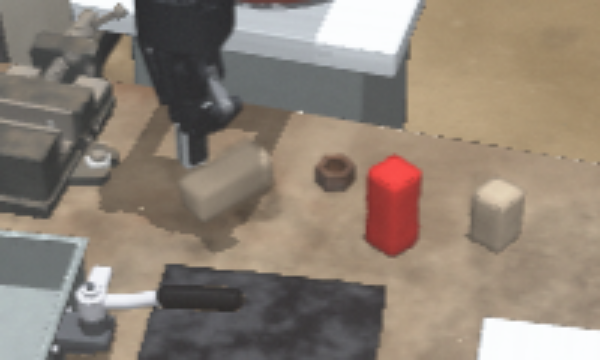

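The post is falling, lying towards the right in the scene view at crop (225,178). I'll back off and measure it.

Request:
move_arm(
  increments=[-10,0,-35,0,0.5,-30,0,-30,0,0.7,-40,0,-10,0,0.7,-40,0,0,0,0.7,0,0,0,0,0.7],
)

```text
time: 3.43
tool_pos: [0.5166, -0.0252, 0.1363]
tool_rot: [0.003, 0.359, 0.933, -0.0]
contact_force: [-0.4, -0.3, 0.0]
gripper_width: 0.696
grasp_force: 0.0
```

```bash
python3 - <<'E'
from h import *
f=manip.grab_frame("top"); f2=manip.grab_frame("scene")
a=cv2.resize(f["image"][245:325,300:400],None,fx=6,fy=6,interpolation=2)[:480,:600]
cv2.imwrite("pics/ly.png",a)
E
```

```text
(no output)
```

View pics/ly.png

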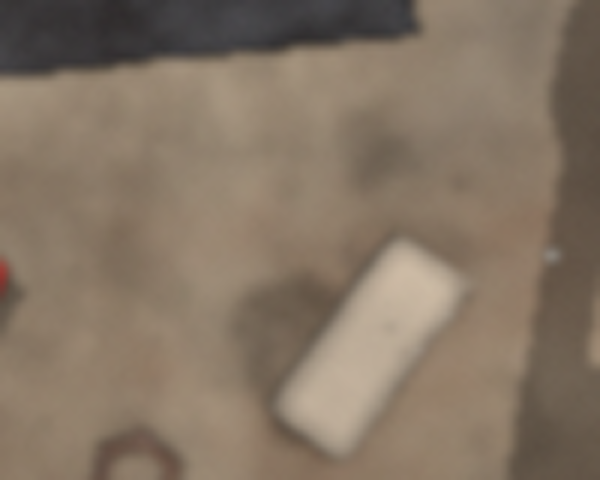

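Post lies flat, top-face corners at crop (400,238), (468,285), (345,458), (278,405).

```bash
python3 - <<'E'
from h import *
f=manip.grab_frame("top")
p=np.array([300,245])+(np.array([[400,238],[468,285],[345,458],[278,405]])+.5)/6-.5
P=back(f,p,.034)[:,:2]; c=P.mean(0); a=P[0]+P[1]-P[2]-P[3]; yaw=np.arctan2(a[1],a[0])
print(P.round(4),c,yaw,np.linalg.norm(a)/2)
from d import delta
delta(c[0],c[1],.005,yaw+np.pi/2)
E
```

```text
[[0.4264 0.0672]
 [0.4112 0.0441]
 [0.3529 0.0847]
 [0.3699 0.1073]] [0.3900939  0.07584499] -0.6121717003468554 0.07019446454880217
t 3.58 pos [ 0.5115 -0.0213  0.134 ] yaw 0.838 q6 -1.03 | spin first -0.120 then tx 155.1 ty 9.7 tz 129.0 | F [-0.4  0.   0. ] w 0.700 gf 0.0
```

Request:
move_arm(
  increments=[0,0,0,-0.12,0.9,39,2.4,0,0,0.9,39,2.4,0,0,0.9,39,2.4,0,0,0.9,38,2.4,0,0,0.9,0,0,25,0,0.9,0,0,30,0,0.9,0,0,0,0,0.9],
)

```text
time: 4.25
tool_pos: [0.3849, 0.0767, 0.0744]
tool_rot: [-0.004, 0.3, 0.954, -0.001]
contact_force: [-1.3, -0.5, -1.2]
gripper_width: 0.9
grasp_force: 0.0
```

```bash
python3 d.py .3901 .0758 .005 0.959
```

```text
t 4.25 pos [0.3849 0.0767 0.0744] yaw 0.962 q6 -0.96 | spin first 0.003 then tx -4.7 ty 2.2 tz 69.4 | F [-1.3 -0.5 -1.2] w 0.900 gf 0.0
```

Request:
move_arm(
  increments=[-1,0,25,0,0.9,-1,0,25,0,0.9,0,0,15,0,0.9,0,0,4,0,0.9,0,0,0,0,0.1,0,0,0,0,0.1,0,0,0,0,0.1,0,0,0,0,0.1],
)

```text
time: 4.92
tool_pos: [0.3939, 0.0744, 0.0128]
tool_rot: [0.002, 0.301, 0.954, 0.0]
contact_force: [0.2, -0.7, -1.3]
gripper_width: 0.379
grasp_force: 59.9
```

Request:
move_arm(
  increments=[0,0,0,0,0.1,0,0,0,0,0.1,0,0,-25,0,0.1,0,0,-40,0,0.1,0,0,-40,0,0.1,0,0,-30,0,0.1],
)

```text
time: 5.42
tool_pos: [0.3927, 0.0745, 0.1489]
tool_rot: [0.001, 0.301, 0.954, 0.0]
contact_force: [1.3, -0.2, -1.4]
gripper_width: 0.38
grasp_force: 60.2
```

```bash
python3 - <<'E'
from d import *
b=[.6272,-.0493,.1354]; c,s=np.cos(b[2]),np.sin(b[2])
x,y=b[0]-.02*c,b[1]-.02*s; print(x,y)
delta(x,y,.012,b[2])
f=manip.grab_frame("scene"); cv2.imwrite("pics/gr.png",cv2.resize(f["image"][80:280,220:420],None,fx=2,fy=2))
E
```

```text
0.6073830516838105 -0.051999733215240714
t 5.42 pos [0.3927 0.0745 0.1489] yaw 0.959 q6 -0.96 | spin first 0.824 then tx -154.3 ty 195.7 tz 136.9 | F [ 1.3 -0.2 -1.4] w 0.380 gf 60.2
```

View pics/gr.png

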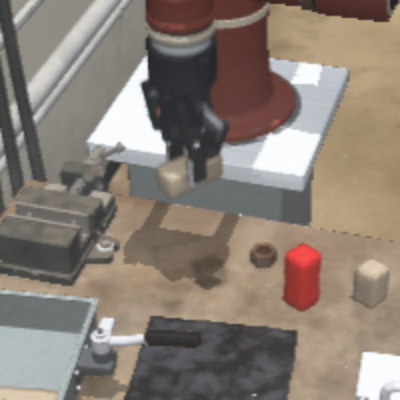

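Picture shows the post gripped at its middle and level, clear of the bench. Carrying it over the box.

Request:
move_arm(
  increments=[0,0,0,0.118,0.1,0,0,0,0.118,0.1,0,0,0,0.118,0.1,0,0,0,0.118,0.1,0,0,0,0.118,0.1,0,0,0,0.118,0.1,0,0,0,0.116,0.1],
)

```text
time: 6.05
tool_pos: [0.3918, 0.0744, 0.1452]
tool_rot: [-0.0, 0.66, 0.751, -0.0]
contact_force: [-0.4, -0.1, -1.8]
gripper_width: 0.373
grasp_force: 60.1
```

Request:
move_arm(
  increments=[-22,28,0,0,0.1,-22,28,0,0,0.1,-22,28,0,0,0.1,-22,28,0,0,0.1,-22,28,0,0,0.1,-22,28,0,0,0.1,-22,28,0,0,0.1,0,0,0,0,0.1],
)

```text
time: 6.72
tool_pos: [0.6108, -0.055, 0.1443]
tool_rot: [0.001, 0.659, 0.752, -0.0]
contact_force: [-1.6, 0.5, -1.7]
gripper_width: 0.377
grasp_force: 60.4
```

```bash
python3 d.py .6074 -.052 .0195 0.1354
```

```text
t 6.72 pos [ 0.6108 -0.055   0.1443] yaw 0.132 q6 -0.34 | spin first -0.003 then tx 3.5 ty -3.0 tz 124.8 | F [-1.6  0.5 -1.7] w 0.377 gf 60.4
```

Request:
move_arm(
  increments=[2,-2,30,0,0.1,0,0,30,0,0.1,0,0,30,0,0.1,0,0,20,0,0.1,0,0,8,0,0.1,0,0,4,0,0.1,0,0,0,0,0.1,0,0,0,0,0.1],
)

```text
time: 7.38
tool_pos: [0.6061, -0.0502, 0.0254]
tool_rot: [0.001, 0.658, 0.753, 0.001]
contact_force: [0.6, 0.3, -0.9]
gripper_width: 0.378
grasp_force: 60.4
```

```bash
python3 d.py .6074 -.052 .0195 0.1354
```

```text
t 7.38 pos [ 0.6061 -0.0502  0.0254] yaw 0.135 q6 -0.34 | spin first -0.000 then tx -1.9 ty 1.1 tz 5.9 | F [ 0.6  0.3 -0.9] w 0.378 gf 60.4
```

Request:
move_arm(
  increments=[0,0,3,0,0.1,0,0,2,0,0.1,0,0,0,0,0.1],
)

```text
time: 7.63
tool_pos: [0.6054, -0.0502, 0.0195]
tool_rot: [0.001, 0.658, 0.753, 0.0]
contact_force: [-0.8, -0.1, -0.0]
gripper_width: 0.374
grasp_force: 60.4
```

Request:
move_arm(
  increments=[0,0,0,0,0.7,0,0,0,0,0.7,0,0,0,0,0.7,0,0,0,0,0.7,0,0,-20,0,0.7,0,0,-40,0,0.7,0,0,-40,0,0.7,0,0,-40,0,0.7],
)

```text
time: 8.3
tool_pos: [0.6044, -0.0499, 0.1599]
tool_rot: [-0.001, 0.658, 0.753, -0.0]
contact_force: [1.2, -0.7, -0.8]
gripper_width: 0.702
grasp_force: 0.0
```

```bash
python3 - <<'E'
from d import *
b=[.6272,-.0493,.1354]
l=[.5721,.3933,.1099]
delta(l[0],l[1],.20,l[2])
delta(l[0],l[1],.038,l[2]+np.pi/2)
E
```

```text
t 8.30 pos [ 0.6044 -0.0499  0.1599] yaw 0.135 q6 -0.34 | spin first 0.025 then tx 444.1 ty 16.5 tz -40.1 | F [ 1.2 -0.7 -0.8] w 0.702 gf 0.0
t 8.30 pos [ 0.6044 -0.0499  0.1599] yaw 0.135 q6 -0.34 | spin first -1.546 then tx -16.5 ty 444.1 tz 121.9 | F [ 1.2 -0.7 -0.8] w 0.702 gf 0.0
```

Request:
move_arm(
  increments=[0,0,0,0.025,0.7,37,1.4,0,0,0.7,37,1.4,0,0,0.7,37,1.4,0,0,0.7,37,1.4,0,0,0.7,37,1.4,0,0,0.7,37,1.4,0,0,0.7,37,1.4,0,0,0.7],
)

```text
time: 8.97
tool_pos: [0.5859, 0.2102, 0.1591]
tool_rot: [0.0, 0.667, 0.745, 0.0]
contact_force: [0.1, -0.1, -0.5]
gripper_width: 0.7
grasp_force: 0.0
```

Request:
move_arm(
  increments=[37,1.4,0,0,0.7,37,1.4,0,0,0.7,37,1.4,0,0,0.7,37,1.4,0,0,0.7,37,1.4,0,0,0.7,0,0,30,0,0.7,0,0,20,0,0.7,0,0,0,0,0.7],
)

```text
time: 9.63
tool_pos: [0.5696, 0.3923, 0.1029]
tool_rot: [-0.002, 0.667, 0.745, -0.004]
contact_force: [-0.6, -0.2, -1.0]
gripper_width: 0.701
grasp_force: 0.0
```

```bash
python3 d.py .5721 .3933 .038 .1099; python3 - <<'E'
from h import *
f=manip.grab_frame("top"); im=f["image"]
cv2.imwrite("pics/mid.png",np.hstack([cv2.resize(im[135:245,380:475],None,fx=4,fy=4,interpolation=2)]))
E
```

```text
t 9.63 pos [0.5696 0.3923 0.1029] yaw 0.111 q6 0.38 | spin first 0.001 then tx 0.7 ty 2.6 tz 64.9 | F [-0.6 -0.2 -1. ] w 0.701 gf 0.0
```

View pics/mid.png

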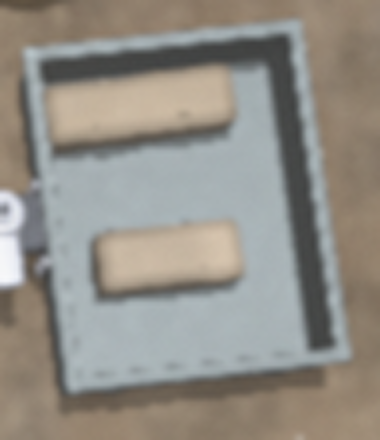

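The tall post lies flat in the middle of the free part at crop (170,258), with the long post at (140,105). Now the lid handle.

Request:
move_arm(
  increments=[1,2,30,0,0.7,0,0,25,0,0.7,0,0,9,0,0.7,0,0,0,0,0.7,0,0,0,0,0,0,0,0,0,0,0,0,0,0,0,0,0,0,0,0],
)

```text
time: 10.35
tool_pos: [0.5749, 0.3949, 0.047]
tool_rot: [-0.0, 0.667, 0.745, 0.0]
contact_force: [-6.4, -0.4, 6.2]
gripper_width: 0.133
grasp_force: 5.6
```

Request:
move_arm(
  increments=[0,0,0,0,0,0,0,0,0,0,0,0,-10,0,0,0,0,-35,0,0,0,0,-35,0,0,0,0,-35,0,0,0,0,-35,0,0,0,0,0,0,0],
)

```text
time: 11.02
tool_pos: [0.5787, 0.3964, 0.2057]
tool_rot: [0.003, 0.667, 0.745, 0.008]
contact_force: [2.0, 1.9, -1.5]
gripper_width: 0.116
grasp_force: 59.2
```

```bash
python3 d.py .6272 -.0493 .15 .1354; python3 - <<'E'
from h import *
f=manip.grab_frame("scene")
cv2.imwrite("pics/x1.png",f["image"][150:400,300:550])
f=manip.grab_frame("top")
cv2.imwrite("pics/x2.png",f["image"][150:400,100:350])
E
```

```text
t 11.02 pos [0.5787 0.3964 0.2057] yaw 0.110 q6 0.38 | spin first -0.025 then tx -448.1 ty -12.1 tz 55.7 | F [ 2.   1.9 -1.5] w 0.116 gf 59.2
```

```bash
python3 - <<'E'
from d import *
f=manip.grab_frame("top"); im=f["image"]
g=cv2.inRange(im,(200,200,200),(255,255,255)); g[:120]=0; g[330:]=0; g[:,:120]=0; g[:,300:]=0
c=max(cv2.findContours(g,0,1)[0],key=cv2.contourArea); print(cv2.minAreaRect(c),cv2.contourArea(c))
delta(.6272,-.0493,.15,.1354)
E
```

```text
((213.14703369140625, 164.41177368164062), (41.79959487915039, 39.6520881652832), 85.60128784179688) 1241.0
t 11.17 pos [0.5743 0.394  0.194 ] yaw 0.110 q6 0.38 | spin first -0.025 then tx -446.3 ty -7.4 tz 44.0 | F [-0.2 -0.6 -5.5] w 0.114 gf 59.1
```

Request:
move_arm(
  increments=[0,0,-8,-0.025,0,-37,-0.6,0,0,0,-37,-0.6,0,0,0,-37,-0.6,0,0,0,-37,-0.6,0,0,0,-37,-0.6,0,0,0,-37,-0.6,0,0,0,-37,-0.6,0,0,0],
)

```text
time: 11.83
tool_pos: [0.6033, 0.1351, 0.1985]
tool_rot: [-0.002, 0.658, 0.753, -0.002]
contact_force: [1.0, -0.3, -4.5]
gripper_width: 0.108
grasp_force: 59.1
```

Request:
move_arm(
  increments=[-37,-0.6,0,0,0,-37,-0.6,0,0,0,-37,-0.6,0,0,0,-37,-0.6,0,0,0,-26,-0.6,0,0,0,-13,0,0,0,0,0,0,0,0,0,0,0,0,0,0],
)

```text
time: 12.5
tool_pos: [0.6264, -0.0484, 0.1999]
tool_rot: [-0.002, 0.658, 0.753, -0.001]
contact_force: [-0.5, 0.1, -4.7]
gripper_width: 0.113
grasp_force: 59.1
```

```bash
python3 - <<'E'
from d import *
f=manip.grab_frame("top"); g=manip.grab_frame("scene")
delta(.6272,-.0493,.15,.1354)
cv2.imwrite("pics/over.png",np.hstack([cv2.resize(f["image"][100:250,350:500],None,fx=2.6,fy=2.6,interpolation=2),cv2.resize(g["image"][180:330,160:310],None,fx=2.6,fy=2.6,interpolation=2)]))
E
```

```text
t 12.60 pos [ 0.6268 -0.0472  0.201 ] yaw 0.136 q6 -0.33 | spin first 0.001 then tx -2.1 ty 0.1 tz 51.0 | F [ 0.5 -0.5 -4.8] w 0.105 gf 59.1
```

View pics/over.png

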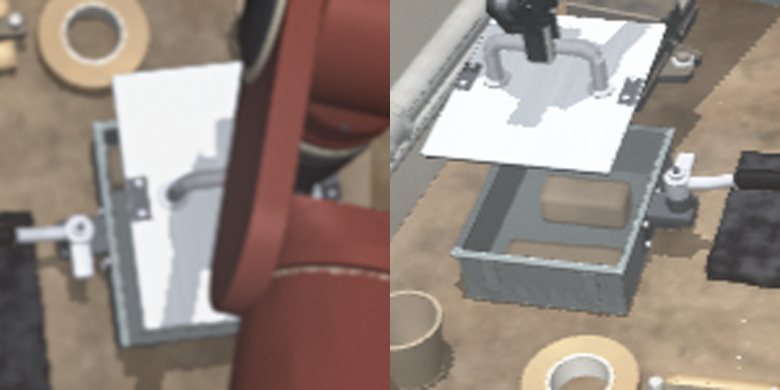

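The lid is held over the box. Corners at left panel (113,76), (142,330) and right panel (421,153), (608,171), (666,25). I'll fit the lid's pose from them.

```bash
python3 - <<'E'
from d import *
from scipy.optimize import least_squares
f=manip.grab_frame("top"); g=manip.grab_frame("scene")
o=lambda p,x,y:np.array([x,y])+(np.array(p)+.5)/2.6-.5
ut=o([[113,76],[142,330]],350,100); us=o([[31,153],[218,171],[276,25]],160,180)
K=np.array([[.091,.074,0],[-.091,.074,0],[.091,-.074,0],[.091,.074,0],[-.091,.074,0]])
def res(q,full=True):
    P=K@R.from_euler("ZYX",q[3:]).as_matrix().T+q[:3]
    return np.r_[(proj(f,P[:2])-ut).ravel(),(proj(g,P[2:])-us).ravel()]
s=least_squares(res,[.6268,-.0472,.171,.135,0,0]); print(s.x.round(4),s.fun.round(2))
s=least_squares(lambda q:res([*q,0,0]),[.6268,-.0472,.171,.135]); print("level",s.x.round(4),s.fun.round(2))
delta(.6272,-.0493,.15,.1354)
E
```

```text
[ 0.6255 -0.0486  0.1671  0.1237 -0.0028  0.0221] [-0.91  0.13 -0.22  0.38 -0.94  0.27 -0.53 -0.18  0.17 -0.16]
level [ 0.6259 -0.0486  0.168   0.1275] [-1.18  0.24 -0.08  0.32 -1.14 -0.37 -0.32  0.24  0.02  0.03]
t 12.70 pos [ 0.6273 -0.0471  0.202 ] yaw 0.137 q6 -0.33 | spin first 0.001 then tx -2.2 ty -0.4 tz 52.0 | F [-0.9  0.8 -4.2] w 0.110 gf 59.1
```

Request:
move_arm(
  increments=[-1,1,30,-0.005,0,0,0,30,0,0,0,0,22,0,0,0,0,0,0,0,0,0,0,0,0],
)

```text
time: 13.12
tool_pos: [0.6275, -0.0482, 0.119]
tool_rot: [-0.002, 0.655, 0.755, -0.001]
contact_force: [-0.1, -0.2, -4.1]
gripper_width: 0.112
grasp_force: 59.1
```

Request:
move_arm(
  increments=[0,0,3,0,0,0,0,3,0,0,0,0,3,0,0,0,0,3,0,0,0,0,0,0,0],
)

```text
time: 13.53
tool_pos: [0.6288, -0.0495, 0.1087]
tool_rot: [-0.0, 0.656, 0.755, -0.0]
contact_force: [-1.6, -0.2, -5.1]
gripper_width: 0.114
grasp_force: 59.2
```

```bash
python3 d.py .6272 -.0493 .099 .1354
```

```text
t 13.53 pos [ 0.6288 -0.0495  0.1087] yaw 0.140 q6 -0.34 | spin first 0.005 then tx 0.4 ty -1.5 tz 9.7 | F [-1.6 -0.2 -5.1] w 0.114 gf 59.2
```

Request:
move_arm(
  increments=[0,0,2,0.005,0,0,0,2,0,0,0,0,2,0,0,0,0,0,0,0],
)

```text
time: 13.87
tool_pos: [0.6285, -0.0494, 0.1021]
tool_rot: [-0.0, 0.658, 0.753, -0.0]
contact_force: [-0.0, -0.6, -4.1]
gripper_width: 0.109
grasp_force: 59.2
```

Request:
move_arm(
  increments=[0,0,2,0,0,0,0,2,0,0,0,0,0,0,0],
)

```text
time: 14.12
tool_pos: [0.6285, -0.0494, 0.0982]
tool_rot: [-0.0, 0.658, 0.753, -0.0]
contact_force: [0.8, 0.2, -5.2]
gripper_width: 0.115
grasp_force: 59.2
```

Request:
move_arm(
  increments=[0,0,2,0,0,0,0,0,0,0,0,0,0,0,0],
)

```text
time: 14.37
tool_pos: [0.6287, -0.0494, 0.0966]
tool_rot: [-0.0, 0.658, 0.753, -0.0]
contact_force: [0.0, -0.4, -4.7]
gripper_width: 0.113
grasp_force: 59.2
```

Request:
move_arm(
  increments=[0,0,1.5,0,0,0,0,1.5,0,0,0,0,0,0,0],
)

```text
time: 14.62
tool_pos: [0.6292, -0.0495, 0.0952]
tool_rot: [0.0, 0.658, 0.753, 0.0]
contact_force: [-4.1, -0.3, 3.0]
gripper_width: 0.113
grasp_force: 60.1
```

Request:
move_arm(
  increments=[0,0,1.5,0,0,0,0,1.5,0,0,0,0,0,0,0],
)

```text
time: 14.87
tool_pos: [0.6293, -0.0495, 0.0952]
tool_rot: [0.0, 0.658, 0.753, -0.0]
contact_force: [-11.8, 2.5, 15.9]
gripper_width: 0.115
grasp_force: 61.5
```

Seated: the TCP is at 0.0952 and the force turned to a push. Releasing and lifting.

Request:
move_arm(
  increments=[0,0,-2,0,0.5,0,0,0,0,0.5,0,0,0,0,0.5,0,0,-20,0,0.5,0,0,-35,0,0.5,0,0,-30,0,0,0,0,0,0,0,0,0,0,0,0],
)

```text
time: 15.53
tool_pos: [0.6307, -0.0499, 0.1808]
tool_rot: [0.003, 0.658, 0.753, 0.002]
contact_force: [-0.4, 0.3, -0.7]
gripper_width: 0.081
grasp_force: 0.0
```

```bash
cat > lev.py <<'E'
from d import *
b=[.6272,-.0493,.1354]; pv=np.array([.6137,.0473])
def at(phi,Rr,off,z=.080):   # finger TCP behind handle at angle phi
    a=b[2]+np.pi/2+phi; er=np.array([np.cos(a),np.sin(a)]); et=np.array([-er[1],er[0]])
    p=pv+Rr*er-off*et; delta(p[0],p[1],z,b[2]+phi)
def where():
    s=manip.state(); v=s["tool_pos"][:2]-pv; a=np.arctan2(v[1],v[0])-b[2]-np.pi/2
    print("R %.4f ang %.3f F %s"%(np.linalg.norm(v),a,s["contact_force"].round(1)))
if __name__=="__main__": at(*map(float,sys.argv[1:])); where()
E
python3 lev.py 0 .088 .042
python3 - <<'E'
from h import *
f=manip.grab_frame("scene"); g=f["image"]; cv2.imwrite("pics/sc_lid.png",g)
# lid plate corners predicted for a seated lid; sub-pixel edge check
b=[.6272,-.0493,.1354]; m=cv2.inRange(g,(190,190,190),(255,255,255)); m[:, :170]=0;m[:,300:]=0;m[:190]=0;m[320:]=0
c=max(cv2.findContours(m,0,1)[0],key=cv2.contourArea); 
h=cv2.approxPolyDP(cv2.convexHull(c),4,True)[:,0]; print(h.tolist())
cc,s=np.cos(b[2]),np.sin(b[2])
print(proj(f,[[b[0]+cc*x-s*y,b[1]+s*x+cc*y,.065] for x,y in((.091,.074),(.091,-.074),(-.091,-.074),(-.091,.074))]).round(1).tolist())
E
```

```text
t 15.53 pos [ 0.6307 -0.0499  0.1808] yaw 0.135 q6 -0.33 | spin first -0.000 then tx 186.6 ty 38.3 tz 100.8 | F [-0.4  0.3 -0.7] w 0.081 gf 0.0
R 0.0986 ang -3.104 F [-0.4  0.3 -0.7]
[[207, 221], [268, 227], [248, 284], [180, 277]]
[[248.6, 283.0], [179.6, 275.6], [206.4, 219.9], [269.0, 225.7]]
```

The lid corners match the seated prediction to about 1 px. Now to the lever.

Request:
move_arm(
  increments=[31,6.4,0,0,0,31,6.4,0,0,0,31,6.4,0,0,0,31,6.4,0,0,0,31,6.4,0,0,0,31,6.4,0,0,0,0,0,30,0,0,0,0,0,0,0],
)

```text
time: 16.25
tool_pos: [0.6377, 0.1413, 0.1402]
tool_rot: [-0.004, 0.657, 0.754, -0.004]
contact_force: [-1.3, -0.4, -2.5]
gripper_width: 0.0
grasp_force: 0.0
```

```bash
python3 lev.py 0 .088 .042
```

```text
t 16.25 pos [0.6377 0.1413 0.1402] yaw 0.138 q6 -0.03 | spin first 0.002 then tx -1.9 ty 5.5 tz 60.2 | F [-1.3 -0.4 -2.5] w 0.000 gf 0.0
R 0.0971 ang -0.386 F [-1.3 -0.4 -2.5]
```

Descend beside the handle, then start the push.

Request:
move_arm(
  increments=[0,4,20,0,0,0,0,20,0,0,0,0,16,0,0,0,0,0,0,0,0,-6,0,0,0,0,-6,0,0,0,0,0,0,0,0],
)

```text
time: 16.83
tool_pos: [0.6335, 0.1386, 0.093]
tool_rot: [0.0, 0.658, 0.753, 0.0]
contact_force: [-0.3, -0.8, -0.7]
gripper_width: -0.002
grasp_force: 0.0
```

Request:
move_arm(
  increments=[0,-6,0,0,0,0,-6,0,0,0,0,0,0,0,0],
)

```text
time: 17.08
tool_pos: [0.6213, 0.1373, 0.0925]
tool_rot: [0.0, 0.658, 0.753, 0.0]
contact_force: [0.2, 0.4, -0.6]
gripper_width: -0.0
grasp_force: 0.0
```

```bash
python3 lev.py 0 .088 .024
```

```text
t 17.08 pos [0.6213 0.1373 0.0925] yaw 0.135 q6 -0.03 | spin first -0.000 then tx -0.1 ty 4.4 tz 12.5 | F [ 0.2  0.4 -0.6] w -0.000 gf 0.0
R 0.0903 ang -0.219 F [ 0.2  0.4 -0.6]
```

Request:
move_arm(
  increments=[0,3,6,0,0,0,0,6,0,0,0,0,0,0,0,2.2,-10,0,-0.12,0,2.2,-10,0,-0.12,0,2.2,-10,0,-0.12,0,0,0,0,0,0],
)

```text
time: 17.67
tool_pos: [0.593, 0.1365, 0.0789]
tool_rot: [-0.001, 0.511, 0.859, -0.001]
contact_force: [-0.4, 0.6, 0.0]
gripper_width: -0.008
grasp_force: 0.0
```

```bash
python3 lev.py 0.36 .088 .024
```

```text
t 17.67 pos [0.593  0.1365 0.0789] yaw 0.497 q6 -0.39 | spin first 0.002 then tx -0.3 ty -0.2 tz -1.1 | F [-0.4  0.6  0. ] w -0.008 gf 0.0
R 0.0915 ang 0.092 F [-0.4  0.6  0. ]
```

Request:
move_arm(
  increments=[2.2,-11,0,-0.12,0,2.2,-11,0,-0.12,0,2.2,-11,0,-0.12,0,2.2,-11,0,-0.12,0,2.2,-11,0,-0.12,0,2.2,-11,0,-0.12,0,0,0,0,0,0],
)

```text
time: 18.25
tool_pos: [0.5394, 0.0987, 0.0795]
tool_rot: [-0.0, 0.178, 0.984, -0.0]
contact_force: [0.2, -0.2, 0.2]
gripper_width: 0.003
grasp_force: 0.0
```

```bash
python3 lev.py 1.08 .088 .024
```

```text
t 18.25 pos [0.5394 0.0987 0.0795] yaw 1.213 q6 -1.17 | spin first -0.002 then tx 0.5 ty 1.6 tz -0.5 | F [ 0.2 -0.2  0.2] w 0.003 gf 0.0
R 0.0903 ang 0.830 F [ 0.2 -0.2  0.2]
```

Request:
move_arm(
  increments=[2.2,-11,0,-0.12,0,2.2,-11,0,-0.12,0],
)

```text
time: 18.42
tool_pos: [0.53, 0.081, 0.0798]
tool_rot: [0.0, 0.058, 0.998, 0.001]
contact_force: [1.7, 4.3, -0.2]
gripper_width: 0.001
grasp_force: 2.2
```

Request:
move_arm(
  increments=[2.2,-11,0,-0.12,0],
)

```text
time: 18.5
tool_pos: [0.5265, 0.0703, 0.0798]
tool_rot: [0.0, -0.002, 1.0, 0.001]
contact_force: [1.8, 4.5, -0.6]
gripper_width: -0.0
grasp_force: 2.2
```

Request:
move_arm(
  increments=[1,-8,0,-0.08,0,0,0,0,0,0],
)

```text
time: 18.67
tool_pos: [0.5254, 0.0606, 0.0798]
tool_rot: [0.0, -0.04, 0.999, -0.0]
contact_force: [-0.6, 0.1, -0.5]
gripper_width: 0.003
grasp_force: 0.0
```

```bash
python3 lev.py 1.571 .088 .024
```

```text
t 18.67 pos [0.5254 0.0606 0.0798] yaw 1.650 q6 -1.68 | spin first -0.056 then tx 2.3 ty -1.1 tz -0.2 | F [-0.6  0.1 -0.5] w 0.003 gf 0.0
R 0.0893 ang 1.286 F [-0.6  0.1 -0.5]
```

Contact is confirmed at 4.5 N. Spin the last bit, then push to the stop in small rows, watching the force.

Request:
move_arm(
  increments=[0,-2,0,-0.056,0,0,-2,0,0,0],
)

```text
time: 18.83
tool_pos: [0.5259, 0.058, 0.0798]
tool_rot: [0.0, -0.068, 0.998, 0.001]
contact_force: [-0.7, 7.6, 1.4]
gripper_width: 0.002
grasp_force: 4.0
```

Request:
move_arm(
  increments=[0,-2,0,0,0,0,-1,0,0,0],
)

```text
time: 19.0
tool_pos: [0.526, 0.0578, 0.0799]
tool_rot: [-0.0, -0.067, 0.998, 0.004]
contact_force: [-2.1, 15.4, 2.2]
gripper_width: -0.001
grasp_force: 7.9
```

Request:
move_arm(
  increments=[0,-2,0,0,0,0,-1,0,0,0],
)

```text
time: 19.17
tool_pos: [0.526, 0.0574, 0.08]
tool_rot: [-0.0, -0.067, 0.998, 0.007]
contact_force: [-3.2, 25.0, 3.8]
gripper_width: 0.002
grasp_force: 12.6
```

The force rises to 25 N with no motion, so this is the stop. Back off, lift away and check the lever numerically.

Request:
move_arm(
  increments=[0,20,0,0,0,0,30,-10,0,0,0,20,-40,0,0,0,30,-40,0,0,0,40,-20,0,0,0,40,0,0,0,0,40,0,0,0,0,0,0,0,0],
)

```text
time: 19.83
tool_pos: [0.496, 0.266, 0.1801]
tool_rot: [0.001, -0.07, 0.998, 0.001]
contact_force: [-0.6, -0.1, -0.5]
gripper_width: -0.002
grasp_force: 0.0
```

```bash
python3 - <<'E'
from d import *
b=[.6272,-.0493,.1354]; pv=np.array([.6137,.0473])
f0=manip.grab_frame("top")
ref=np.load("top0.npy"); g2=manip.grab_frame("scene")
ref2=cv2.imread("pics/scene0.png")
for f,r,n in((f0,ref,"top"),(g2,ref2,"scene")):
    im=f["image"]; dk=((im.max(2)<60)&(r.min(2)>70)).astype(np.uint8)
    best=[]
    for phi in np.arange(1.2,1.7,.01):   # darkness score of the grip template
        a=b[2]+np.pi/2+phi; e=np.array([np.cos(a),np.sin(a)]); t=np.array([-e[1],e[0]])
        P=[[*(pv+u*e+w*t),.094] for u in np.linspace(.058,.108,26) for w in np.linspace(-.007,.007,8)]
        q=proj(f,P).astype(np.float32).reshape(-1,1,2)
        best.append((cv2.remap(im.max(2).astype(np.float32),q,None,1).mean(),phi))
    best.sort(); print(n,[(round(float(x),1),round(float(p),2)) for x,p in best[:6]])
im=g2["image"]
m=cv2.inRange(im,(190,190,190),(255,255,255)); m[:, :170]=0;m[:,300:]=0;m[:190]=0;m[320:]=0
c=max(cv2.findContours(m,0,1)[0],key=cv2.contourArea); print(cv2.approxPolyDP(cv2.convexHull(c),4,True)[:,0].tolist())
delta(.5,.3,.2)
E
```

```text
top [(65.6, 1.55), (65.7, 1.56), (66.5, 1.54), (66.7, 1.57), (68.0, 1.53), (68.9, 1.58)]
scene [(71.2, 1.54), (72.0, 1.55), (72.2, 1.53), (74.7, 1.56), (74.7, 1.52), (78.2, 1.51)]
[[207, 221], [276, 231], [274, 249], [248, 284], [180, 277]]
t 19.93 pos [0.4966 0.2615 0.179 ] yaw 1.710 q6 -1.36 | spin first -0.000 then tx -8.8 ty 37.6 tz -21.0 | F [-1.1 -0.  -0.3] w 0.001 gf 0.0
```

The lever reads about 1.55 in both views, the lid corners haven't moved and the arm is clear. Handing in.

```bash
python3 -c "
from plant import manip
print(manip.job_done())"
```

```text
the job is handed in; nothing more can be done
None
```

I handed the job in at about 20 s of the 72 s. The tall post lies flat in the box beside the long post, the lid is fully down, the lever is at its stop (about 1.55 rad measured in both cameras), and the arm never went near the short post. The hand-in call gave no verdict.

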